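# Free the locked pallet and draw it forward

### The arm

A 7-joint arm with a two-finger parallel gripper is mounted at the origin on the work surface. World frame = base frame: x ahead of the robot, y to its left, z up, the work surface at z = 0. Lengths are in m, angles in rad, forces in N, time in s.
With the tool pointing down it reaches from about 0.425 to 1.025 m from the base axis. Payload 3.6 kg.
Tool frame: the origin (TCP) lies between the finger pads; the fingertips stand 11 mm ahead of it and the grasp point (between the pads) lies 8 mm behind it (r.tips_ahead is the distance from the TCP to the fingertips, in m); z points along the fingers, y is the line along which they close (so a half turn about z gives the same grasp; the last joint's range is limited). The gripper opens to 85 mm and grips with 20 to 120 N. Pads are 22 mm wide; open, the fingers measure 114 mm over their backs; the gripper's body (76 mm by 85 mm) begins 54 mm behind the grasp point. The pads swing forward as they close: fully open they stand 13 mm farther back than shut.
Start: joints at [1.204, 0.591, 0.048, 1.609, -0.033, 0.943, -0.034], TCP at [0.196, -0.698, 0.207] pointing down, gripper open.
Joint ranges: [-2.69, 2.69], [-0.47, 2.24], [-1.27, 1.36], [0.19, 2.51], [-1.53, 4.68], [0.08, 2.07], [-3.09, 3.09]. Speed limits (rad/s): [2.57, 2.57, 3.14, 3.14, 3.14, 3.14, 3.14].

### API

Orientations are given as a 3x3 rotation matrix whose columns are the frame's x, y, z axes.
In Python, from cell import r, eyes, ticket gives the robot as it stands. The module is installed in compiled form; this text tells all that it offers.
- The arm moves only by the tool drive_tool, never from a script. Its argument "series" is one flat list of numbers, 4 for each row, row after row: the shift along the tool's x, y, z in m, then the turn about the tool's z in rad. A call has 1 to 12 rows; each row is the pose to reach, as a shift and turn from the pose commanded when the call began, along the tool's axes at that moment; what a row does not reach only later rows make up. A row lasts 1/12 s, in which the tool goes at most 41.7 mm and 7.16 degrees, less where a joint would pass 70% of its speed; a pose out of reach is approached as far as the arm can. A call with a gripper value outside its range is refused whole. "gripper" is the opening in per cent of the stroke, from 0 (shut) to 100 (fully open), set as the call begins (left out, the last holds). The fingers move at their own pace and stop on an object; "grip_force" is the grip in N (left out, the last holds). Time passes only in rows, so rows that repeat a pose let the fingers close. It gives the time, the measured TCP pose, the force, the opening and the grip force at its end, in the units of the state.
- r.observe(): the state, without advancing time (a new reading comes with each control period).
- eyes.capture(name): name is "scene" or "side" or "wrist"; returns a dict with "img" (480x640x3 uint8, red, green, blue), "fx", "fy", "cx", "cy" (pixels), "R" (3x3) and "t" (3): a world point X has camera coordinates R X + t; the wrist camera has in their place "mount" (4x4, takes a point from camera to tool coordinates, whose origin is the TCP and whose axes are the flange's). Camera axes: x right, y down, z forward; pixel columns grow to the right and rows downward; lengths in m; the calibration is good to about 2 mm. A picture is of the moment at which its call begins: read the wrist's pose just before it. There is no depth.
- ticket.hand_in(): hands the job in; it is judged then, once.
The state is a dict: "clock": time; "qpos": joint angles; "joint_vel": joint speeds; "effort": joint torques, N m; "eef_pos": TCP position; "ee_rot": TCP orientation; "contact_force": force on the tool from outside, world axes, zero at the start; "moment": the same for the moment, N m; "gripper_width": opening from 0.0 (shut) to 1.0 (fully open); "finger_force": force on a finger pad.
Only numpy, scipy, OpenCV 4.12 (cv2) and the standard library are available. Lean on these libraries where they do the work, as an engineer would, in place of code of your own. Each camera call takes 0.05 s, during which the arm holds its last target. There are 200 camera calls.

### The job

The pallet in the slide fixture is locked by the leaning clamp screw, and nobody knows whether that screw has an ordinary or a left-hand thread: find by feel which way it loosens, and unscrew it until the pallet is free. Then press on top of the pallet and draw it towards you, fully home against the front stops, so that the valve block on it stays standing in its place. Leave the other loose things on the bench where they are, and let go of everything.

Things in the scene. Friction and masses are not known exactly. Their poses are not given: they have to be found in the camera images.
- bed: Fixed slide fixture: dark steel bed 280 (x) x 200 (y) x 20 mm, grey side ways; origin at the centre of its underside, on the bench; z up, -x is its front, towards the robot (yaw within 0.3 rad). Inner faces of the ways at y = +-82 mm; lips reach in to +-72 mm, 35 to 42 mm high, so the pallet cannot be lifted out. Rear wall at x = 126 mm, 40 mm high. Its sliding faces are slippery (friction 0.18).
- stops (a point): Middle of the line of the two front stops' rear faces, on the bed's top, at (-130, 0, 20) mm in the bed's frame. The stops are 14 mm tall steel blocks at 45 to 75 mm either side of it. The pallet's front edge must come against them. A press of about 15 to 25 N on its top gives enough grip to draw it.
- screw (a point): Centre of the clamp handle at the start; fixed to the bed at (-6.5, 68, 127) mm, it does not follow the handle. z points up along the screw, which leans 25 degrees, top towards the bed's -x; y is the bed's y. Handle: black wing bar, 60 mm along y at the start, 14 mm thick along x, 28 mm tall along z (+-14). Under it (from this point): stem of radius 7 mm from 14 mm on, fixed boss of radius 19 from 41 mm.
- nose (a point): Centre of the screw's ball nose (radius 6 mm) at the start, tight in the pallet's slot; fixed to the bed at (40, 68, 27) mm. Thread left- or right-hand at random, not visible. One way the handle is at a hard stop from the start; the other way it turns with 0.25 N m friction (stays where left), climbing 5 mm per rad along the screw. The pallet is free from about 2.45 rad; hard stop at 3.0 rad.
- boss (a point): Centre of the clamp head's boss (38 mm diameter), at (19, 68, 71.5) mm in the bed's frame, over the pallet's left edge. The grey clamp head that carries it stands on the bench beside the bed, at y = 107 to 153 mm, x = -11 to 49 mm, 95 mm high. An identical spare head, clamping nothing, stands behind the fixture.
- pallet: Loose aluminium plate 180 (x) x 156 (y) x 12 mm, 0.35 to 0.7 kg, between the ways (4 mm play each side, 3 mm under the lips); origin at the centre of its underside, axes as the bed's. Starts at (30, 0, 20) mm in the bed's frame; x = -40 mm against the stops. Slot for the nose near its +y edge, centre (10, 68), 18 mm along x. No handle; top bare, front half free for pressing at y = -60 to 0 mm.
- block: Loose steel-coloured valve block 50 x 50 x 60 mm, 0.2 to 0.4 kg, standing on the rear half of the pallet; origin at the centre of its underside, z up.
- spot (a point): The block's place on the pallet's top face, at (45, -30, 12) mm in the pallet's frame.
- tin: Bystander: round tin, 76 mm diameter, 110 mm tall, right (-y) of the fixture; origin at the centre of its underside.
- driver: Bystander: screwdriver 200 mm long lying right (-y) of the fixture.
- spanner: Bystander: spanner 200 mm long lying left (+y) of the clamp head.
- adapter: Bystander: turned steel pipe adapter, 48 mm diameter, 75 mm tall, standing at the front left of the fixture; origin at the centre of its underside.
- oiler: Bystander: white bottle, 60 mm diameter, 160 mm tall, at the front right of the fixture; origin at the centre of its underside.
Things that resemble listed ones, but are neither listed nor needed, are in the scene too. What is shaped like the block but blue or yellow is not meant.

How it is judged:
By the outcome, as a careful person would: the job done as asked, in the order asked, and still so for the second after the job is handed in, with the robot touching nothing.
It also fails if it takes over 72 s, if anything falls off the work surface, if the arm or the gripper's body presses on something with over 40 N, if the wrist force passes 120 N, or if a joint passes its speed limit or range.

## Working session

There is one attempt and no reset: what is moved stays moved. The work goes in short steps, Python scripts to look and compute and a tool call to move; the robot and the scene stay as the last step left them, time stands still between calls to the robot, and variables do not carry over. Pictures are saved under pics/ and viewed, at most 10 in all, crops included, and the job is handed in when it is done.

Besides the shell and the picture viewer there is one more tool, called after "Emit:" by a JSON object that holds its "name" and its "arguments", one argument or row to a line. drive_tool: Moves the arm, as the interface text tells. Its arguments: {"type":"object","properties":{"series":{"type":"array","items":{"type":"number"}},"gripper":{"type":"number"},"grip_force":{"type":"number"}},"required":["series"]}

```bash
mkdir -p pics
python3 - <<'E'
from cell import r,eyes
import cv2,numpy as np
s=r.observe();print(s)
for n in("scene","side"):
    c=eyes.capture(n);cv2.imwrite(f"pics/{n}0.png",c["img"][:,:,::-1]);np.savez(f"{n}0.npz",**c)
    print(n,c["fx"],c["cx"],c["cy"],(-c["R"].T@c["t"]).round(3),c["R"].round(3).tolist())
c=eyes.capture("wrist");print(c["mount"],c["fx"]); print(r.tips_ahead)
E
```

```text
{'clock': 0.0, 'qpos': array([ 1.20347183,  0.59212154,  0.04830016,  1.60983848, -0.03330189,
        0.94268636, -0.0336935 ]), 'joint_vel': array([ 0.00089258, -0.00169664, -0.00258771, -0.00128805,  0.00093644,
        0.00133639, -0.00116269]), 'effort': array([ 4.65591972e-05, -5.48691773e+01,  1.54647969e+00, -1.98124820e+01,
        9.35381453e-03,  8.66406248e-03, -1.13987591e-05]), 'eef_pos': array([ 0.19581555, -0.69713672,  0.20623321]), 'ee_rot': array([[ 9.62720643e-01,  2.70496642e-01, -7.28514563e-04],
       [ 2.70497594e-01, -9.62718300e-01,  2.12764744e-03],
       [-1.25832813e-04, -2.24539155e-03, -9.99997471e-01]]), 'contact_force': array([ 0.25318283,  0.43616182, -0.43816565]), 'moment': array([ 0.02199572, -0.0333896 ,  0.05582262]), 'finger_force': 0.0, 'gripper_width': 0.9983923257515857}
scene 501.0524888561631 317.4804995990142 238.9809288351789 [1.513 0.032 0.869] [[-0.067, 0.998, 0.01], [0.674, 0.052, -0.737], [-0.736, -0.043, -0.676]]
side 439.5979907219871 322.9724678177932 244.58642164328907 [ 0.534 -0.834  0.682] [[0.989, -0.144, 0.017], [-0.071, -0.582, -0.81], [0.127, 0.8, -0.586]]
[[ 1.01115148e-04 -9.49351952e-01 -3.14214673e-01  8.10357666e-02]
 [ 9.99999559e-01  3.89503494e-04 -8.55023085e-04 -3.64422410e-04]
 [ 9.34105548e-04 -3.14214448e-01  9.49351572e-01 -1.67552156e-01]
 [ 0.00000000e+00  0.00000000e+00  0.00000000e+00  1.00000000e+00]] 401.7179354907525
0.011
```

View pics/scene0.png

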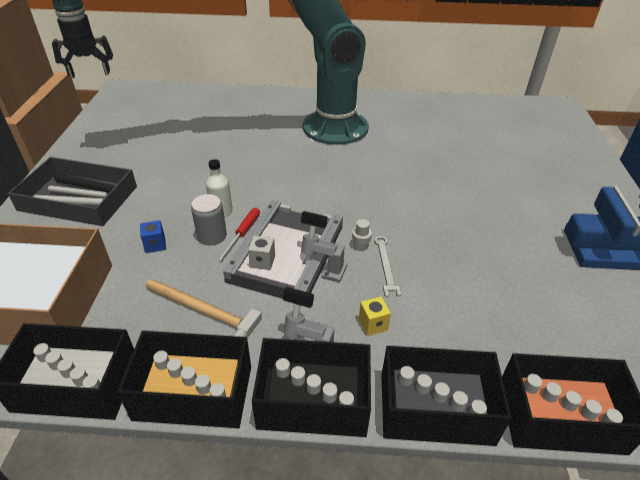

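View pics/side0.png

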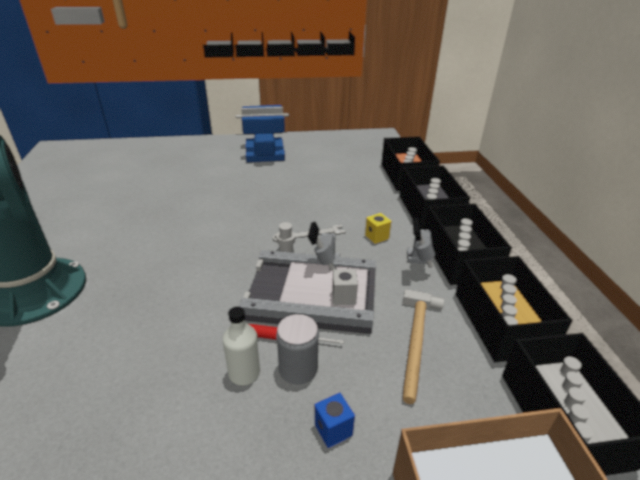

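Scene: fixture at about (288,252), its clamp (with a black wing at about (314,220)) at its left edge, and a second, spare clamp head at (305,325) behind it. Block candidates: grey (262,250) on the pallet, blue (152,236) and yellow (375,315) on the bench. The grey one fits: steel-coloured and standing on the pallet. Confirming in one enlarged crop.

Run:
```python
import cv2,numpy as np
a=cv2.imread("pics/scene0.png")[195:345,215:375];b=cv2.imread("pics/side0.png")[215:335,235:395]
a=cv2.resize(a,None,fx=2.5*2,fy=2.5*1.6) if 0 else cv2.resize(a,(400*1,375),interpolation=cv2.INTER_CUBIC)
b=cv2.resize(b,(400,300),interpolation=cv2.INTER_CUBIC)
o=np.zeros((375,800,3),np.uint8);o[:,:400]=a;o[:300,400:]=b
cv2.imwrite("pics/crop1.png",o)
```

```text
(no output)
```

View pics/crop1.png

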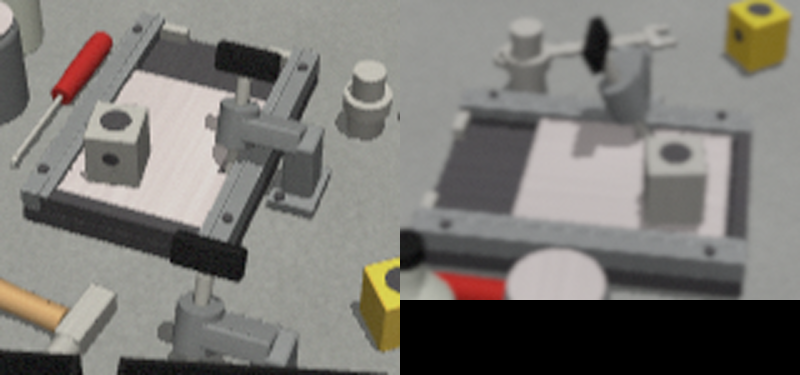

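The crop shows the locked pallet, with the grey block on its rear half and the clamp wing at crop (248,61). The spare's wing at crop (208,255) is behind the bed. Way corners are clear. I'll cast their rays onto z = 42 mm.

```bash
cat > h.py <<'E'
import numpy as np
def load(n): return dict(np.load(n))
def ray(c,uv):
    d=np.array([(uv[0]-c["cx"])/c["fx"],(uv[1]-c["cy"])/c["fy"],1]);return -c["R"].T@c["t"],c["R"].T@d
def plane(c,uv,z):
    o,d=ray(c,uv);return o+d*(z-o[2])/d[2]
def tri(c1,u1,c2,u2):
    o1,d1=ray(c1,u1);o2,d2=ray(c2,u2)
    k=np.linalg.lstsq(np.c_[d1,-d2],o2-o1,rcond=None)[0]
    return (o1+d1*k[0]+o2+d2*k[1])/2,np.linalg.norm(o1+d1*k[0]-o2-d2*k[1])
E
python3 - <<'E'
from h import *
S=load("scene0.npz");D=load("side0.npz")
s=lambda u,v:(215+u/2.5,195+v/2.5); d=lambda u,v:(235+(u-400)/2.5,215+v/2.5)
P=[(S,s(24,193),-140,-100),(S,s(148,14),-0+-140,-100),(S,s(319,57),-140,100),(D,d(465,92),-140,100),(D,d(748,122),140,100),(D,d(742,262),140,-100),(D,d(412,225),-140,-100)]
P[0]=(S,s(24,193),140,-100)
W=np.array([plane(c,u,.042)[:2] for c,u,_,_ in P]);B=np.array([[x,y] for *_,x,y in P])/1000
print(W.round(3).tolist())
w=W[:,0]+1j*W[:,1];b=B[:,0]+1j*B[:,1]
wm,bm=w.mean(),b.mean();k=np.vdot(b-bm,w-wm)/np.vdot(b-bm,b-bm)
yaw=np.angle(k);t=wm-np.exp(1j*yaw)*bm
print("scale",abs(k),"yaw",yaw,"t",t,np.abs(w-t-b*np.exp(1j*yaw)).round(4))
h,e=tri(S,s(248,61),D,d(597,45));print("handle",h,e)
print("expect",t+np.exp(1j*yaw)*(-.0065+.068j))
# block top centre z=.092, base
print("block",plane(S,s(118,120),.092),plane(D,d(676,152),.092),"exp",t+np.exp(1j*yaw)*(.075-.03j))
E
```

```text
[[0.741, -0.223], [0.471, -0.145], [0.528, 0.039], [0.519, 0.027], [0.781, -0.052], [0.733, -0.229], [0.47, -0.152]]
scale 0.96417462329906 yaw -0.28387225400394056 t (0.6291017329700022-0.09695463432050855j) [0.0104 0.0096 0.005  0.0116 0.0162 0.0045 0.0034]
handle [ 0.63957243 -0.02738657  0.12550492] 0.0024202346505812957
expect (0.6419069764467001-0.029855634778768098j)
block [ 0.69039589 -0.14128828  0.092     ] [ 0.69183106 -0.14521793  0.092     ] exp (0.6926978411649944-0.14675960417744988j)
```

Emit:
{"name": "drive_tool", "arguments": {
  "series": [0.03,-0.026,-0.045,-0.1,0.61,-0.522,-0.045,-1.013,0.61,-0.522,-0.045,-1.013,0.61,-0.522,-0.045,-1.013,0.61,-0.522,-0.045,-1.013,0.61,-0.522,-0.045,-1.013,0.61,-0.522,-0.045,-1.013,0.61,-0.522,-0.045,-1.013,0.61,-0.522,-0.045,-1.013,0.61,-0.522,-0.045,-1.013,0.61,-0.522,-0.045,-1.013,0.61,-0.522,-0.045,-1.013]
}}

```text
clock: 1.15
eef_pos: [0.4663, -0.2923, 0.2468]
ee_rot: [[0.281, 0.96, -0.0], [0.96, -0.281, -0.0], [-0.0, -0.0, -1.0]]
contact_force: [0.6, 0.3, -0.3]
gripper_width: 1.001
finger_force: 0.0
```

```bash
cat >> h.py <<'E'
def tgt(s,xyz,psi=None):
    R=s["ee_rot"];p=R.T@(np.array(xyz)-s["eef_pos"]);y=np.arctan2(R[1,0],R[0,0])
    print("clk %.2f"%s["clock"],"pos",s["eef_pos"].round(4),"psi %.3f"%y,"q",s["qpos"].round(2),"F",s["contact_force"].round(1),"M",s["moment"].round(2),"w %.3f"%s["gripper_width"])
    print("move",p.round(4),"turn",None if psi is None else round(y-psi,3))
def wristcam(s,c):
    R=s["ee_rot"]@c["mount"][:3,:3];t=s["ee_rot"]@c["mount"][:3,3]+s["eef_pos"]
    c=dict(c);c["R"]=R.T;c["t"]=-R.T@t;return c
E
python3 -c "
from h import *;from cell import r
tgt(r.observe(),(.642,-.03,.25),1.287)"
```

```text
clk 1.15 pos [ 0.4663 -0.2923  0.2468] psi 1.286 q [ 0.72  0.34 -0.31  1.96  0.13  0.87  0.06] F [ 0.6  0.3 -0.3] M [-0.01 -0.05 -0.  ] w 1.001
move [ 0.301   0.095  -0.0033] turn -0.001
```

Emit:
{"name": "drive_tool", "arguments": {
  "series": [0.301,0.095,-0.003,0,0.301,0.095,-0.003,0,0.301,0.095,-0.003,0,0.301,0.095,-0.003,0,0.301,0.095,-0.003,0,0.301,0.095,-0.003,0,0.301,0.095,-0.003,0,0.301,0.095,-0.003,0,0.301,0.095,-0.003,0,0.301,0.095,-0.003,0,0.301,0.095,-0.003,0]
}}

```text
clock: 2.07
eef_pos: [0.6407, -0.0328, 0.2492]
ee_rot: [[0.281, 0.96, -0.002], [0.96, -0.281, -0.001], [-0.002, -0.001, -1.0]]
contact_force: [-0.2, -1.2, 0.6]
gripper_width: 1.001
finger_force: 0.0
```

```bash
python3 -c "
from h import *;from cell import r,eyes;import cv2
s=r.observe();tgt(s,(.642,-.03,.25),1.287)
c=eyes.capture('wrist');cv2.imwrite('pics/w1.png',c['img'][:,:,::-1]);np.savez('w1.npz',**wristcam(s,c))"
```

```text
clk 2.07 pos [ 0.6407 -0.0328  0.2492] psi 1.286 q [ 0.23  0.46 -0.35  1.75  0.19  0.96 -0.49] F [-0.2 -1.2  0.6] M [-0.02  0.05 -0.01] w 1.001
move [ 0.0031  0.0005 -0.0009] turn -0.001
```

View pics/w1.png

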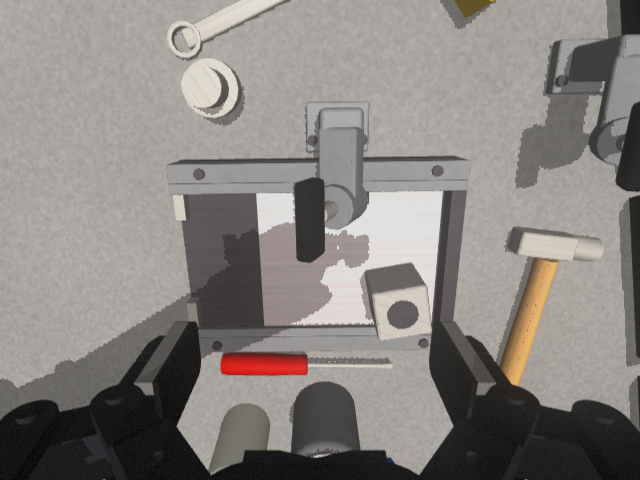

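Wrist view: four way-top screw holes at (198,174), (437,170), (217,346), (423,343), handle at (310,220), block at (400,300). The holes give the bed's centre and yaw.

Run:
```python
from h import *;import cv2
W=load("w1.npz")
H=[plane(W,u,.042)[:2] for u in [(198,174),(437,170),(217,346),(423,343)]]
H=np.array(H);print(H.round(4));c=H.mean(0)
d1=H[1]-H[0];d2=H[3]-H[2];e=(H[0]+H[1]-H[2]-H[3])/2
print("c",c,"yaw",np.arctan2(d1[1],d1[0]),np.arctan2(d2[1],d2[0]),np.arctan2(-e[0],e[1]),np.linalg.norm(d1),np.linalg.norm(d2),np.linalg.norm(e))
m=(W["img"].max(2)<45).astype(np.uint8)
n,l,st,ce=cv2.connectedComponentsWithStats(m)
for i in range(1,n):
  x,y,w,h,a=st[i]
  if a>200 and 280<ce[i][0]<340 and 170<ce[i][1]<270:
    print(st[i],ce[i],cv2.minAreaRect(np.argwhere(l==i)[:,::-1].astype(np.float32)));print("top",plane(W,ce[i],.132))
yaw=np.arctan2(d1[1]+d2[1],d1[0]+d2[0]);R=np.array([[np.cos(yaw),-np.sin(yaw)],[np.sin(yaw),np.cos(yaw)]])
print("handle exp",c+R@[-.0065,.068],"at .132 approx",c+R@[-.009,.068])
print("block top", plane(W,(397,293),.08), c+R@[.075,-.03])
```

```text
[[ 0.5439  0.023 ]
 [ 0.7575 -0.0356]
 [ 0.4958 -0.1543]
 [ 0.7086 -0.2125]]
c [ 0.62644981 -0.09486105] yaw -0.26780890102856214 -0.2671077323732949 -0.2676128946855269 0.2215005759230208 0.22058567792442482 0.18359137477298318
handle exp [ 0.63815207 -0.02756092] at .132 approx [ 0.63574096 -0.02690022]
block top [ 0.69157298 -0.12780736  0.08      ] [ 0.69085478 -0.14361554]
```

Emit:
{"name": "drive_tool", "arguments": {
  "series": [0.0042,-0.0062,0.02,-0.017,0.0042,-0.0062,0.05,-0.017,0.0042,-0.0062,0.08,-0.017,0.0042,-0.0062,0.105,-0.017,0.0042,-0.0062,0.125,-0.017,0.0042,-0.0062,0.125,-0.017,0.0042,-0.0062,0.125,-0.017],
  "gripper": 60
}}

```text
clock: 2.7
eef_pos: [0.6353, -0.028, 0.124]
ee_rot: [[0.266, 0.964, -0.003], [0.964, -0.266, -0.001], [-0.002, -0.003, -1.0]]
contact_force: [0.2, -0.5, 0.5]
gripper_width: 0.602
finger_force: 0.0
```

Emit:
{"name": "drive_tool", "arguments": {
  "series": [0,0,0,0,0,0,0,0,0,0,0,0,0,0,0,0,0,0,0,0,0,0,0,0,0,0,0,0,0,0,0,0],
  "gripper": 0,
  "grip_force": 20
}}

```text
clock: 3.37
eef_pos: [0.6367, -0.0259, 0.1248]
ee_rot: [[0.264, 0.965, -0.0], [0.965, -0.264, -0.0], [-0.0, -0.0, -1.0]]
contact_force: [-0.3, 0.2, -0.0]
gripper_width: -0.003
finger_force: 0.0
```

```bash
python3 -c "
from h import *;from cell import r,eyes
s=r.observe();tgt(s,(.6359,-.027,.124),1.303)"
```

```text
clk 3.37 pos [ 0.6367 -0.0259  0.1248] psi 1.304 q [ 0.19  0.6  -0.32  1.87  0.27  0.72 -0.55] F [-0.3  0.2 -0. ] M [ 0.01  0.03 -0.02] w -0.003
move [-0.0013 -0.0004  0.0008] turn 0.001
```

```bash
python3 -c "
from h import *;from cell import r,eyes;import cv2
s=r.observe()
o=np.zeros((420,800,3),np.uint8)
c=eyes.capture('wrist');np.savez('w2.npz',**wristcam(s,c));o[:,:400]=cv2.resize(c['img'][60:480,120:520],(400,420))
c=eyes.capture('side');np.savez('side2.npz',**c);o[:300,400:]=cv2.resize(c['img'][180:300,260:420],(400,300),interpolation=2)
cv2.imwrite('pics/w2.png',o[:,:,::-1])"
```

```text
(no output)
```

View pics/w2.png

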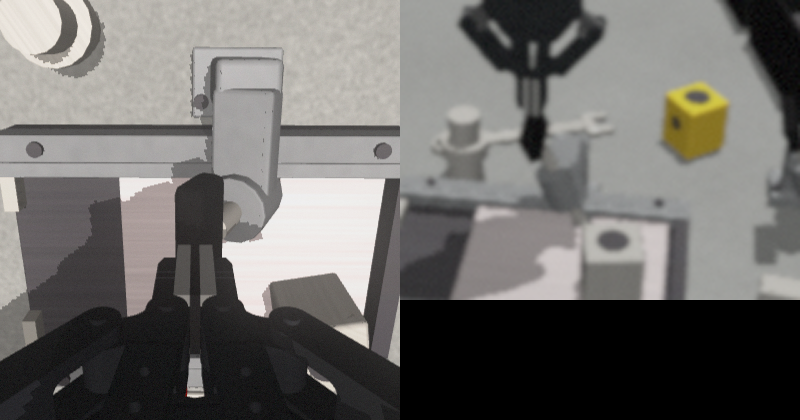

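Run:
```python
from h import *
def proj(c,X):
    p=c["R"]@np.array(X)+c["t"];return np.array([p[0]/p[2]*c["fx"]+c["cx"],p[1]/p[2]*c["fy"]+c["cy"]])
W=load("w2.npz");D=load("side2.npz");S=load("scene0.npz")
ex=np.array([.9644,-.2643,0]);ey=np.array([.2643,.9644,0]);ez=np.array([0,0,1]);c=np.array([.6264,-.0949,0])
a=np.deg2rad(25);zs=-np.sin(a)*ex+np.cos(a)*ez;xs=np.cos(a)*ex+np.sin(a)*ez
h=c-.0065*ex+.068*ey+.127*ez
for n,p in [("tip",(.6367,-.0259,.114)),("tcp",(.6367,-.0259,.125)),("hc",h),("top+",h+.014*zs+.03*ey),("top-",h+.014*zs-.03*ey),("bot-",h-.014*zs-.03*ey)]:
    w=proj(W,p);d=proj(D,p);s=proj(S,p)
    print(n,"wristcrop",(w-[120,60]).round(),"sidecrop",((d-[260,180])*2.5+[400,0]).round(),"scene0crop",((s-[215,195])*2.5).round())
```

```text
tip wristcrop [195. 229.] sidecrop [530. 141.] scene0crop [249.  70.]
tcp wristcrop [195. 239.] sidecrop [530. 131.] scene0crop [249.  61.]
hc wristcrop [199. 243.] sidecrop [532. 130.] scene0crop [247.  60.]
top+ wristcrop [185. 190.] sidecrop [530. 100.] scene0crop [281.  52.]
top- wristcrop [186. 316.] sidecrop [520. 137.] scene0crop [219.  38.]
bot- wristcrop [210. 285.] sidecrop [534. 162.] scene0crop [214.  67.]
```

Emit:
{"name": "drive_tool", "arguments": {
  "series": [0,0,0,0.06,0,0,0,0.12,0,0,0,0.12]
}}

```text
clock: 3.72
eef_pos: [0.6366, -0.0259, 0.1247]
ee_rot: [[0.378, 0.926, -0.0], [0.926, -0.378, -0.0], [-0.0, -0.0, -1.0]]
contact_force: [-0.3, -0.4, -0.6]
gripper_width: -0.0
finger_force: 0.0
```

```bash
python3 -c "
from h import *;from cell import r;import cv2
s=r.observe();tgt(s,(.6359,-.027,.124),1.303)
i=load('w2.npz')['img'];j=load('side2.npz')['img']
o=np.zeros((560,800,3),np.uint8)
o[:,:480]=cv2.resize(i[190:400,230:410],(480,560),interpolation=2);o[:320,480:]=cv2.resize(j[190:270,280:360],(320,320),interpolation=2)
o=np.clip(o.astype(float)*2.2,0,255).astype(np.uint8)
cv2.imwrite('pics/w2c.png',o[:,:,::-1])"
```

```text
clk 3.72 pos [ 0.6366 -0.0259  0.1247] psi 1.183 q [ 0.17  0.59 -0.28  1.87  0.24  0.72 -0.64] F [-0.3 -0.4 -0.6] M [-0.01  0.01 -0.02] w -0.000
move [-0.0013 -0.0003  0.0007] turn -0.12
```

View pics/w2c.png

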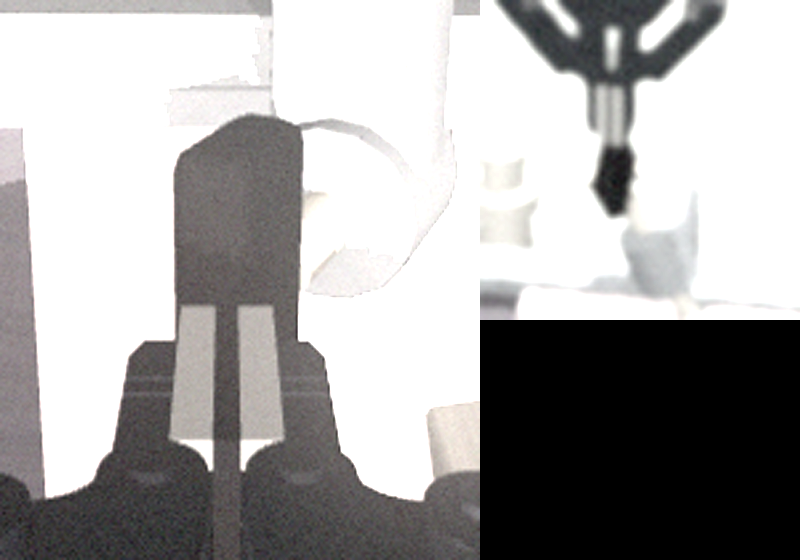

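Emit:
{"name": "drive_tool", "arguments": {
  "series": [0,0,0.002,-0.06,0,0,0.004,-0.12,0,0,0.006,-0.12,0,0,0.006,-0.12]
}}

```text
clock: 4.05
eef_pos: [0.6367, -0.026, 0.1186]
ee_rot: [[0.264, 0.964, -0.0], [0.964, -0.264, 0.0], [0.0, -0.0, -1.0]]
contact_force: [0.1, -0.8, -0.2]
gripper_width: -0.006
finger_force: 0.2
```

```bash
python3 -c "
from h import *;from cell import r,eyes;import cv2
s=r.observe();tgt(s,(.6359,-.027,.124),1.303)
o=np.zeros((600,800,3),np.uint8)
i=eyes.capture('scene')['img'];w=eyes.capture('wrist')['img']
o[:,:400]=cv2.resize(i[180:270,280:340],(400,600),interpolation=2);o[:,400:]=cv2.resize(w[200:440,240:400],(400,600),interpolation=2)
o=np.clip(o.astype(float)*2,0,255).astype(np.uint8)
cv2.imwrite('pics/s3.png',o[:,:,::-1])"
```

```text
clk 4.05 pos [ 0.6367 -0.026   0.1186] psi 1.303 q [ 0.19  0.6  -0.31  1.87  0.27  0.71 -0.55] F [ 0.1 -0.8 -0.2] M [ 0.02 -0.04  0.07] w -0.006
move [-0.0012 -0.0005 -0.0054] turn 0.0
```

View pics/s3.png

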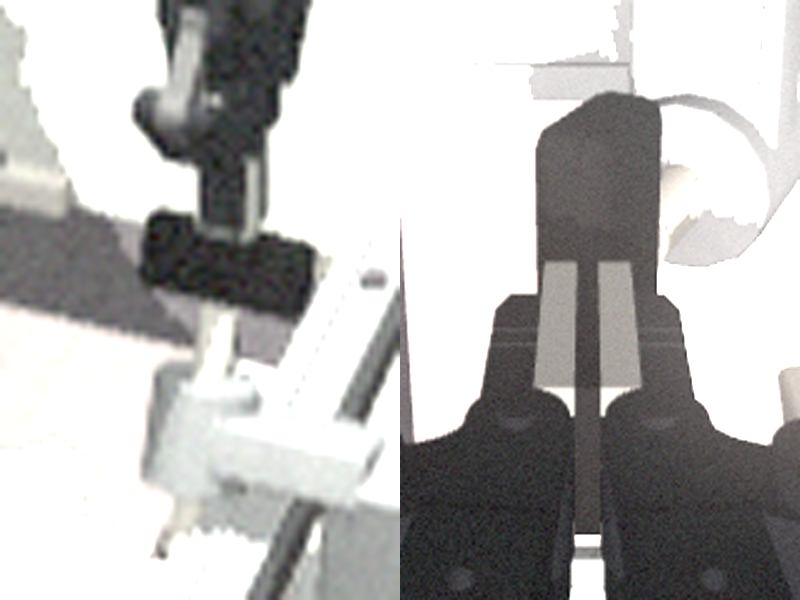

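Emit:
{"name": "drive_tool", "arguments": {
  "series": [0,0,0.001,0,0,0,0.002,0,0,0,0.003,0,0,0,0.003,0]
}}

```text
clock: 4.48
eef_pos: [0.637, -0.026, 0.1179]
ee_rot: [[0.264, 0.964, 0.001], [0.964, -0.264, -0.001], [-0.001, 0.001, -1.0]]
contact_force: [-4.2, -0.2, 12.3]
gripper_width: 0.004
finger_force: 5.8
```

Emit:
{"name": "drive_tool", "arguments": {
  "series": [0,0,0.001,0,0,0,0.002,0,0,0,0.003,0,0,0,0.003,0]
}}

```text
clock: 4.82
eef_pos: [0.6373, -0.026, 0.1173]
ee_rot: [[0.264, 0.964, 0.001], [0.964, -0.264, -0.002], [-0.001, 0.002, -1.0]]
contact_force: [-6.9, -2.4, 24.3]
gripper_width: -0.003
finger_force: 12.3
```

Emit:
{"name": "drive_tool", "arguments": {
  "series": [0,0,-0.01,0,0,0,-0.03,0,0,0,-0.03,0,0,0,-0.03,0,0,0,-0.03,0],
  "gripper": 55
}}

```text
clock: 5.23
eef_pos: [0.6363, -0.0261, 0.1423]
ee_rot: [[0.264, 0.965, -0.001], [0.965, -0.264, -0.0], [-0.0, -0.001, -1.0]]
contact_force: [-0.3, -0.2, -0.4]
gripper_width: 0.551
finger_force: 0.0
```

```bash
python3 -c "
from h import *;from cell import r
s=r.observe();tgt(s,(.6359,-.027,.093),1.303)"
```

```text
clk 5.23 pos [ 0.6363 -0.0261  0.1423] psi 1.304 q [ 0.2   0.57 -0.33  1.86  0.26  0.75 -0.54] F [-0.3 -0.2 -0.4] M [-0.02  0.03 -0.  ] w 0.551
move [-0.001  -0.0001  0.0493] turn 0.001
```

Emit:
{"name": "drive_tool", "arguments": {
  "series": [-0.001,0,0.012,0,-0.001,0,0.022,0,-0.001,0,0.032,0,-0.001,0,0.04,0,-0.001,0,0.048,0,-0.001,0,0.048,0]
}}

```text
clock: 5.73
eef_pos: [0.6347, -0.0269, 0.0921]
ee_rot: [[0.264, 0.965, -0.004], [0.965, -0.264, 0.0], [-0.001, -0.004, -1.0]]
contact_force: [-0.4, -0.3, -0.3]
gripper_width: 0.551
finger_force: 0.0
```

Emit:
{"name": "drive_tool", "arguments": {
  "series": [0,0,0,0,0,0,0,0,0,0,0,0,0,0,0,0,0,0,0,0,0,0,0,0],
  "gripper": 0,
  "grip_force": 20
}}

```text
clock: 6.23
eef_pos: [0.6382, -0.0271, 0.0953]
ee_rot: [[0.264, 0.965, 0.004], [0.965, -0.264, 0.0], [0.001, 0.004, -1.0]]
contact_force: [3.8, -0.1, -3.6]
gripper_width: 0.251
finger_force: 18.7
```

```bash
python3 -c "
from h import *;from cell import r
s=r.observe();tgt(s,(.6359,-.027,.093),1.303)"
```

```text
clk 6.23 pos [ 0.6382 -0.0271  0.0953] psi 1.304 q [ 0.18  0.63 -0.3   1.88  0.29  0.66 -0.56] F [ 3.8 -0.1 -3.6] M [-0.25 -1.26 -0.02] w 0.251
move [-0.0005 -0.0023  0.0023] turn 0.001
```

Emit:
{"name": "drive_tool", "arguments": {
  "series": [0,0,0,0.05,0,0,0,0.1,0,0,0,0.1]
}}

```text
clock: 6.48
eef_pos: [0.638, -0.0272, 0.0957]
ee_rot: [[0.358, 0.934, 0.003], [0.934, -0.358, -0.001], [0.0, 0.003, -1.0]]
contact_force: [3.7, -1.7, -0.6]
gripper_width: 0.254
finger_force: 19.3
```

```bash
python3 -c "
from h import *;from cell import r
s=r.observe();tgt(s,(.6359,-.027,.093),1.303)"
```

```text
clk 6.48 pos [ 0.638  -0.0272  0.0957] psi 1.205 q [ 0.16  0.63 -0.27  1.88  0.26  0.66 -0.64] F [ 3.7 -1.7 -0.6] M [-0.32 -1.16  0.32] w 0.254
move [-0.0005 -0.002   0.0026] turn -0.098
```

Emit:
{"name": "drive_tool", "arguments": {
  "series": [0,0,0,-0.1,0,0,0,-0.2,0,0,0,-0.2]
}}

```text
clock: 6.73
eef_pos: [0.6381, -0.0269, 0.0956]
ee_rot: [[0.167, 0.986, 0.003], [0.986, -0.167, 0.001], [0.002, 0.003, -1.0]]
contact_force: [4.7, -0.3, -0.2]
gripper_width: 0.249
finger_force: 24.0
```

```bash
python3 -c "
from h import *;from cell import r
s=r.observe();tgt(s,(.6359,-.027,.093),1.303)"
```

```text
clk 6.73 pos [ 0.6381 -0.0269  0.0956] psi 1.403 q [ 0.2   0.64 -0.33  1.88  0.31  0.67 -0.48] F [ 4.7 -0.3 -0.2] M [-0.22 -1.36 -0.46] w 0.249
move [-0.0005 -0.0021  0.0026] turn 0.1
```

Emit:
{"name": "drive_tool", "arguments": {
  "series": [0,0,0,0,0,0,0,-0.05,0,0,0,-0.1,0,0,0,-0.1],
  "grip_force": 45,
  "gripper": 0
}}

```text
clock: 7.07
eef_pos: [0.638, -0.0269, 0.0957]
ee_rot: [[0.074, 0.997, 0.003], [0.997, -0.074, 0.001], [0.002, 0.003, -1.0]]
contact_force: [2.6, 0.2, 0.9]
gripper_width: 0.235
finger_force: 56.4
```

```bash
python3 -c "
from h import *;from cell import r
s=r.observe();tgt(s,(.6359,-.027,.093),1.303)"
```

```text
clk 7.07 pos [ 0.638  -0.0269  0.0957] psi 1.497 q [ 0.22  0.64 -0.36  1.88  0.34  0.68 -0.41] F [2.6 0.2 0.9] M [-0.54 -1.64 -1.49] w 0.235
move [-0.0003 -0.0021  0.0027] turn 0.194
```

Emit:
{"name": "drive_tool", "arguments": {
  "series": [0,0,0,0.1,0,0,0,0.2,0,0,0,0.3,0,0,0,0.4,0,0,0,0.4]
}}

```text
clock: 7.48
eef_pos: [0.6377, -0.0271, 0.0966]
ee_rot: [[0.45, 0.893, 0.003], [0.893, -0.45, -0.002], [-0.001, 0.004, -1.0]]
contact_force: [0.6, -1.3, 7.5]
gripper_width: 0.228
finger_force: 43.8
```

```bash
python3 -c "
from h import *;from cell import r
s=r.observe();tgt(s,(.6359,-.027,.093),1.303)"
```

```text
clk 7.48 pos [ 0.6377 -0.0271  0.0966] psi 1.104 q [ 0.14  0.63 -0.25  1.88  0.24  0.66 -0.72] F [ 0.6 -1.3  7.5] M [-0.36 -1.19  0.36] w 0.228
move [-0.0007 -0.0016  0.0036] turn -0.199
```

Counter-clockwise meets a hard stop (1.5 N m). Clockwise turns at friction level (0.36 N m), so it is a left-hand thread and I'll turn clockwise, following the climb.

Emit:
{"name": "drive_tool", "arguments": {
  "series": [0,-0.0002,-0.0005,0.1,0,-0.0004,-0.001,0.2,-0.0001,-0.0006,-0.0014,0.3,-0.0001,-0.0008,-0.0018,0.4,-0.0002,-0.001,-0.0022,0.5,-0.0002,-0.0012,-0.0027,0.6,-0.0003,-0.0015,-0.0031,0.7,-0.0003,-0.0017,-0.0035,0.8,-0.0004,-0.0019,-0.004,0.9,-0.0004,-0.0021,-0.0044,1.0,-0.0004,-0.0023,-0.0048,1.1,-0.0004,-0.0023,-0.0048,1.1]
}}

```text
clock: 8.48
eef_pos: [0.6327, -0.0262, 0.1019]
ee_rot: [[1.0, 0.002, -0.003], [0.002, -1.0, -0.001], [-0.003, 0.001, -1.0]]
contact_force: [-2.7, 0.4, 15.9]
gripper_width: 0.163
finger_force: 43.6
```

```bash
python3 -c "
from h import *;from cell import r
s=r.observe();tgt(s,np.array((.6382,-.0271,.0955))+2.1*np.array([-.00204,.00056,.00453]),1.303-2.1)"
```

```text
clk 8.48 pos [ 0.6327 -0.0262  0.1019] psi 0.002 q [-0.07  0.61  0.06  1.9  -0.05  0.64 -1.55] F [-2.7  0.4 15.9] M [-0.76  0.34 -0.  ] w 0.163
move [ 0.0012 -0.0003 -0.0031] turn 0.799
```

Emit:
{"name": "drive_tool", "arguments": {
  "series": [0,0,-0.0015,0.115,0,0,-0.0022,0.23,0.0003,0,-0.0028,0.345,0.0005,0,-0.0034,0.46,0.0008,-0.0002,-0.004,0.575,0.001,-0.0003,-0.0045,0.69,0.001,-0.0004,-0.005,0.805,0.001,-0.0005,-0.0055,0.92,0.001,-0.0006,-0.006,1.035,0.001,-0.0006,-0.0065,1.15,0.001,-0.0006,-0.007,1.15]
}}

```text
clock: 9.4
eef_pos: [0.6311, -0.0229, 0.1078]
ee_rot: [[0.414, -0.91, -0.008], [-0.91, -0.414, 0.004], [-0.007, 0.005, -1.0]]
contact_force: [-8.4, 0.0, 11.1]
gripper_width: 0.155
finger_force: 126.5
```

```bash
python3 -c "
from h import *;from cell import r
s=r.observe();tgt(s,np.array((.6382,-.0271,.0955))+2.75*np.array([-.00204,.00056,.00453]),1.303-2.75)"
```

```text
clk 9.40 pos [ 0.6311 -0.0229  0.1078] psi -1.144 q [-0.3   0.63  0.38  1.91 -0.36  0.68 -2.41] F [-8.4  0.  11.1] M [ 1.65 -0.15  1.12] w 0.155
move [ 0.0031 -0.0003 -0.0002] turn 0.303
```

Emit:
{"name": "drive_tool", "arguments": {
  "series": [0,0,0,0,0,0,0,0,0,0,0,0,0,0,0,0],
  "gripper": 45
}}

```text
clock: 9.73
eef_pos: [0.6334, -0.025, 0.1058]
ee_rot: [[0.412, -0.911, -0.004], [-0.911, -0.412, 0.001], [-0.002, 0.003, -1.0]]
contact_force: [-1.0, -0.3, 0.4]
gripper_width: 0.45
finger_force: 0.0
```

```bash
python3 -c "
from h import *;from cell import r,eyes;import cv2
s=r.observe();tgt(s,np.array((.6382,-.0271,.0955))+2.45*np.array([-.00204,.00056,.00453]),1.303-2.45)
w=eyes.capture('wrist');np.savez('w4.npz',**wristcam(s,w))
o=cv2.resize(np.clip(w['img'].astype(float)*1.7,0,255).astype(np.uint8),(800,600))
cv2.imwrite('pics/w4.png',o[:,:,::-1])"
```

```text
clk 9.73 pos [ 0.6334 -0.025   0.1058] psi -1.146 q [-0.29  0.63  0.38  1.9  -0.36  0.67 -2.41] F [-1.  -0.3  0.4] M [ 0.03 -0.08  0.01] w 0.450
move [ 0.0005  0.0005 -0.0008] turn 0.001
```

View pics/w4.png

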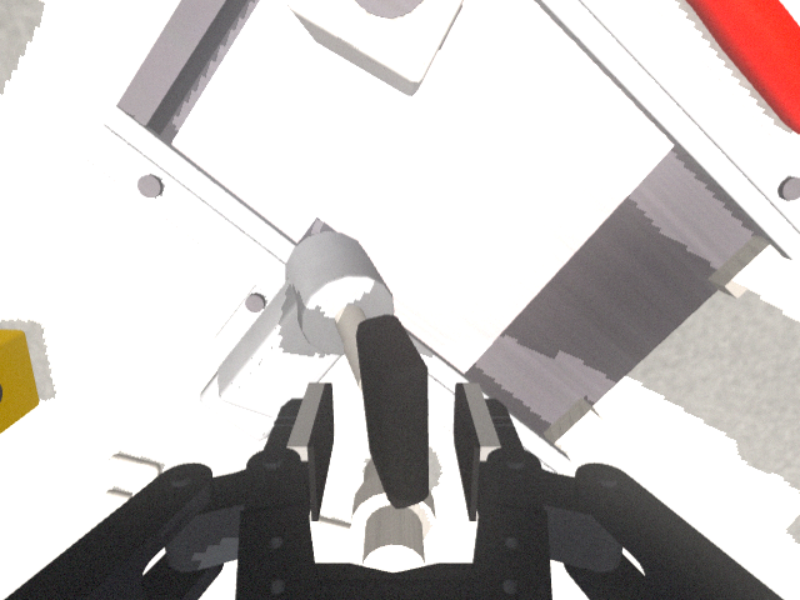

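Screw is turning: the bar's edge now lies along tool x, at (390,410) between the open fingers. Regripping softer for the last part.

Emit:
{"name": "drive_tool", "arguments": {
  "series": [0.0005,0.0005,0,0,0.0005,0.0005,0,0,0.0005,0.0005,0,0,0.0005,0.0005,0,0,0.0005,0.0005,0,0],
  "gripper": 0,
  "grip_force": 30
}}

```text
clock: 10.2
eef_pos: [0.6335, -0.0266, 0.1062]
ee_rot: [[0.412, -0.911, -0.003], [-0.911, -0.412, -0.0], [-0.001, 0.002, -1.0]]
contact_force: [-4.4, -0.7, 1.5]
gripper_width: 0.222
finger_force: 27.1
```

Emit:
{"name": "drive_tool", "arguments": {
  "series": [0,0,-0.0005,0.08,0,0,-0.001,0.16,0,0,-0.0014,0.24,0,0,-0.0018,0.32,0,0,-0.002,0.4,0,0,-0.002,0.4]
}}

```text
clock: 10.7
eef_pos: [0.6323, -0.026, 0.1081]
ee_rot: [[0.024, -1.0, -0.005], [-1.0, -0.024, 0.0], [-0.0, 0.005, -1.0]]
contact_force: [-8.3, -1.5, 3.8]
gripper_width: 0.226
finger_force: 51.3
```

```bash
python3 -c "
from h import *;from cell import r,eyes
s=r.observe();tgt(s,np.array((.6382,-.0271,.0955))+2.85*np.array([-.00204,.00056,.00453]),1.303-2.85)"
```

```text
clk 10.70 pos [ 0.6323 -0.026   0.1081] psi -1.547 q [-0.37  0.65  0.5   1.91 -0.47  0.7  -2.71] F [-8.3 -1.5  3.8] M [0.26 0.69 0.55] w 0.226
move [-0.0005 -0.0001 -0.0003] turn 0.0
```

Emit:
{"name": "drive_tool", "arguments": {
  "series": [0,0,0,0,0,0,0,0,0,0,0,0,0,0,-0.01,0,0,0,-0.03,0,0,0,-0.06,0,0,0,-0.09,0,0,0,-0.09,0,0,0,-0.09,0],
  "gripper": 50
}}

```text
clock: 11.45
eef_pos: [0.6372, -0.0267, 0.2015]
ee_rot: [[0.024, -1.0, 0.006], [-1.0, -0.024, 0.0], [-0.0, -0.006, -1.0]]
contact_force: [0.3, 0.6, -0.4]
gripper_width: 0.496
finger_force: 0.0
```

Run:
```python
from h import *;from cell import r,eyes;import cv2
ex=np.array([.9644,-.2643]);ey=np.array([.2643,.9644]);c=np.array([.6264,-.0949])
p=c-.030*ex-.020*ey;print(p)
s=r.observe();tgt(s,(*p,.06),-.2675)
w=eyes.capture('wrist');W=wristcam(s,w);np.savez('w5.npz',**W)
m=(w['img'].max(2)<45).astype(np.uint8);n,l,st,ce=cv2.connectedComponentsWithStats(m)
for i in range(1,n):
  if 300<st[i][4]<20000:
    q=cv2.boxPoints(cv2.minAreaRect(np.argwhere(l==i)[:,::-1].astype(np.float32)))
    Q=np.array([(plane(W,u,.145)[:2]-c)@np.c_[ex,ey] for u in q])*1000
    print(st[i],ce[i].round(),"bedframe mm",Q.round().tolist())
cv2.imwrite('pics/w5.png',w['img'][:,:,::-1])
```

```text
[ 0.592182 -0.106259]
clk 11.45 pos [ 0.6372 -0.0267  0.2015] psi -1.546 q [-0.42  0.54  0.58  1.84 -0.38  0.86 -2.78] F [ 0.3  0.6 -0.4] M [0.01 0.03 0.02] w 0.496
move [0.0785 0.0478 0.1412] turn -1.279
```

Run:
```python
from h import *;import cv2
W=load("w5.npz");ex=np.array([.9644,-.2643]);ey=np.array([.2643,.9644]);c=np.array([.6264,-.0949])
m=(W['img'].max(2)<45)
for x in (-45,-35,-25,-15,-5,5,15,25,35):
    row=""
    for y in range(25,112,3):
        X=np.r_[c+ex*x/1000+ey*y/1000,.15];p=W["R"]@X+W["t"];u=(p[:2]/p[2]*[W["fx"],W["fy"]]+[W["cx"],W["cy"]]).round().astype(int)
        row+=("#" if m[u[1],u[0]] else ".") if 0<=u[0]<640 and 0<=u[1]<480 else " "
    print(x,row)
```

```text
-45 .............................
-35 .............................
-25 .............................
-15 .............................
-5 .............................
5 .............................
15 .............................
25 .............................
35 .............................
```

View pics/w5.png

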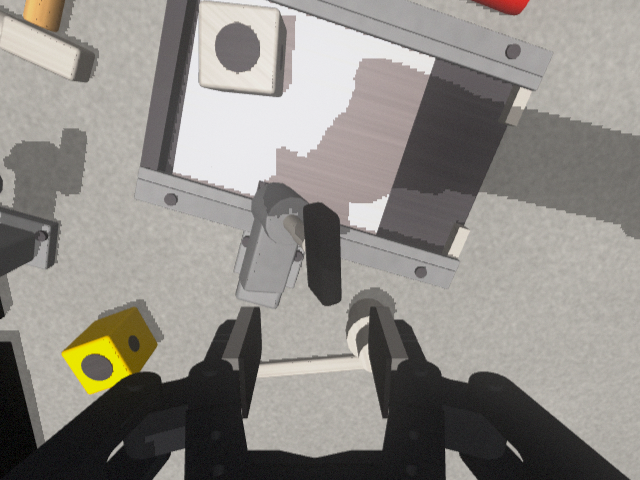

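Bar is at (325,255), rotated about 2.8 rad from the start (>2.45), so the pallet should be free. The block stands at (240,50). Now going to the press point.

Emit:
{"name": "drive_tool", "arguments": {
  "series": [0.04,0.024,0,-0.12,0.0785,0.0478,0,-0.24,0.0785,0.0478,0,-0.36,0.0785,0.0478,0,-0.48,0.0785,0.0478,0.03,-0.6,0.0785,0.0478,0.05,-0.72,0.0785,0.0478,0.08,-0.84,0.0785,0.0478,0.1,-0.96,0.0785,0.0478,0.13,-1.08,0.0785,0.0478,0.15,-1.2,0.0785,0.0478,0.15,-1.28,0.0785,0.0478,0.15,-1.28],
  "gripper": 0
}}

```text
clock: 12.5
eef_pos: [0.5866, -0.1056, 0.0458]
ee_rot: [[0.965, -0.262, -0.006], [-0.262, -0.965, 0.002], [-0.006, -0.0, -1.0]]
contact_force: [-0.0, -0.1, 0.3]
gripper_width: 0.003
finger_force: 0.0
```

```bash
python3 -c "
from h import *;from cell import r
s=r.observe();tgt(s,(.5922,-.1063,.0125),-.2675)"
```

```text
clk 12.50 pos [ 0.5866 -0.1056  0.0458] psi -0.265 q [ 0.01  0.66  0.13  2.01 -0.17  0.49 -1.57] F [-0.  -0.1  0.3] M [-0.08 -0.   -0.  ] w 0.003
move [ 0.0057 -0.0008  0.0333] turn 0.002
```

Emit:
{"name": "drive_tool", "arguments": {
  "series": [0,0,0.01,0,0,0,0.02,0,0,0,0.028,0,0,0,0.032,0,0,0,0.034,0,0,0,0.034,0]
}}

```text
clock: 13.0
eef_pos: [0.5888, -0.1058, 0.014]
ee_rot: [[0.965, -0.263, -0.001], [-0.263, -0.965, -0.0], [-0.001, 0.0, -1.0]]
contact_force: [-0.4, 0.3, 0.2]
gripper_width: -0.001
finger_force: 0.0
```

```bash
python3 -c "
from h import *;from cell import r
s=r.observe();tgt(s,(.5922,-.1063,.0105),-.2675)"
```

```text
clk 13.00 pos [ 0.5888 -0.1058  0.014 ] psi -0.266 q [ 0.02  0.71  0.11  2.01 -0.18  0.43 -1.56] F [-0.4  0.3  0.2] M [ 0.02 -0.05  0.03] w -0.001
move [ 0.0034 -0.0004  0.0035] turn 0.001
```

Emit:
{"name": "drive_tool", "arguments": {
  "series": [0,0,0.002,0,0,0,0.004,0,0,0,0.006,0,0,0,0.006,0,0,0,0.006,0]
}}

```text
clock: 13.42
eef_pos: [0.589, -0.1059, 0.0086]
ee_rot: [[0.965, -0.263, -0.0], [-0.263, -0.965, -0.0], [-0.0, 0.0, -1.0]]
contact_force: [0.5, -0.5, 0.7]
gripper_width: 0.003
finger_force: 0.0
```

Emit:
{"name": "drive_tool", "arguments": {
  "series": [0,0,0.0015,0,0,0,0.003,0,0,0,0.0045,0,0,0,0.0045,0,0,0,0.0045,0]
}}

```text
clock: 13.83
eef_pos: [0.5893, -0.106, 0.0081]
ee_rot: [[0.965, -0.264, 0.001], [-0.264, -0.965, 0.001], [0.0, -0.001, -1.0]]
contact_force: [-6.9, 2.0, 29.2]
gripper_width: 0.003
finger_force: 14.7
```

Emit:
{"name": "drive_tool", "arguments": {
  "series": [-0.0005,0,-0.0008,0,-0.002,0,-0.0008,0,-0.005,0,-0.0008,0,-0.009,0,-0.0008,0,-0.013,0,-0.0008,0,-0.017,0,-0.0008,0,-0.021,0,-0.0008,0,-0.025,0,-0.0008,0,-0.028,0,-0.0008,0,-0.03,0,-0.0008,0,-0.031,0,-0.0008,0]
}}

```text
clock: 14.75
eef_pos: [0.5677, -0.0995, 0.0082]
ee_rot: [[0.964, -0.264, 0.017], [-0.264, -0.965, -0.003], [0.017, -0.001, -1.0]]
contact_force: [5.5, -0.4, 10.3]
gripper_width: -0.005
finger_force: 5.6
```

Run:
```python
from h import *;from cell import r,eyes;import cv2
s=r.observe();tgt(s,(.5922,-.1063,.0105),-.2675)
c=eyes.capture("scene");np.savez("sc6.npz",**c)
a=load("scene0.npz")
# block hue: compare by template shift of block top region
t=a["img"][235:272,246:278];res=cv2.matchTemplate(c["img"][190:300,220:300],t,cv2.TM_CCOEFF_NORMED)
_,v,_,l=cv2.minMaxLoc(res);uv=np.array(l)+[220,190];print("block shift px",uv-[246,235],v)
p0=plane(a,(262,250),.06);p1=plane(a,np.array((262,250))+uv-[246,235],.06);print("mm",((p1-p0)*1000).round(1))
```

```text
clk 14.75 pos [ 0.5677 -0.0995  0.0082] psi -0.267 q [ 0.02  0.7   0.1   2.08 -0.19  0.36 -1.56] F [ 5.5 -0.4 10.3] M [-0.26 -1.19 -0.03] w -0.005
move [ 0.0255  0.0001 -0.0019] turn 0.001
block shift px [ 3 -7] 0.916365921497345
mm [-24.3   3.5   0. ]
```

Emit:
{"name": "drive_tool", "arguments": {
  "series": [-0.001,0,0.0015,0,-0.003,0,0.0015,0,-0.006,0,0.0015,0,-0.01,0,0.0015,0,-0.014,0,0.0015,0,-0.018,0,0.0015,0,-0.022,0,0.0015,0,-0.026,0,0.0015,0,-0.03,0,0.0015,0,-0.033,0,0.0015,0,-0.035,0,0.0015,0,-0.036,0,0.0015,0]
}}

```text
clock: 15.8
eef_pos: [0.5377, -0.0909, 0.0081]
ee_rot: [[0.964, -0.264, 0.026], [-0.264, -0.964, -0.005], [0.026, -0.002, -1.0]]
contact_force: [8.2, -1.1, 19.6]
gripper_width: 0.0
finger_force: 10.0
```

Emit:
{"name": "drive_tool", "arguments": {
  "series": [-0.001,0,0.0003,0,-0.003,0,0.0003,0,-0.005,0,0.0003,0,-0.007,0,0.0005,0,-0.009,0,0.0005,0,-0.011,0,0.0005,0,-0.013,0,0.0005,0,-0.014,0,0.0005,0,-0.014,0,0.0005,0]
}}

```text
clock: 16.55
eef_pos: [0.5261, -0.0875, 0.0081]
ee_rot: [[0.964, -0.264, 0.029], [-0.264, -0.964, -0.005], [0.029, -0.003, -1.0]]
contact_force: [8.7, -2.3, 25.9]
gripper_width: -0.004
finger_force: 12.3
```

```bash
cat > m.py <<'E'
from h import *;from cell import r,eyes;import cv2
s=r.observe();tgt(s,(.5922,-.1063,.0105),-.2675)
c=eyes.capture("scene");np.savez("sc7.npz",**c)
a=load("scene0.npz")
t=a["img"][235:272,246:278];res=cv2.matchTemplate(c["img"][190:300,220:300],t,cv2.TM_CCOEFF_NORMED)
_,v,_,l=cv2.minMaxLoc(res);uv=np.array(l)+[220,190];print("block shift px",uv-[246,235],v)
p0=plane(a,(262,250),.06);p1=plane(a,np.array((262,250))+uv-[246,235],.06);d=p1-p0;print("mm",(d*1000).round(1),np.linalg.norm(d))
E
python3 m.py
```

```text
clk 16.55 pos [ 0.5261 -0.0875  0.0081] psi -0.268 q [ 0.01  0.67  0.09  2.18 -0.2   0.27 -1.57] F [ 8.7 -2.3 25.9] M [-0.47 -1.98 -0.05] w -0.004
move [ 0.0688  0.0007 -0.0004] turn -0.0
block shift px [ 10 -19] 0.866951048374176
mm [-67.9  14.3   0. ] 0.06942632980769566
```

Emit:
{"name": "drive_tool", "arguments": {
  "series": [-0.001,0,-0.0003,0,-0.0025,0,-0.0003,0,-0.004,0,-0.0005,0,-0.0055,0,-0.0005,0,-0.007,0,-0.0005,0,-0.007,0,-0.0005,0]
}}

```text
clock: 17.1
eef_pos: [0.5207, -0.0861, 0.0082]
ee_rot: [[0.964, -0.264, 0.031], [-0.264, -0.964, -0.006], [0.032, -0.003, -0.999]]
contact_force: [11.1, -2.7, 18.3]
gripper_width: -0.003
finger_force: 9.3
```

Emit:
{"name": "drive_tool", "arguments": {
  "series": [-0.0015,0,0,0,-0.003,0,0,0,-0.004,0,0,0,-0.005,0,0,0,-0.005,0,0,0]
}}

```text
clock: 17.52
eef_pos: [0.5163, -0.0849, 0.0082]
ee_rot: [[0.964, -0.264, 0.032], [-0.264, -0.964, -0.006], [0.033, -0.003, -0.999]]
contact_force: [10.4, -2.6, 17.6]
gripper_width: 0.001
finger_force: 9.4
```

Emit:
{"name": "drive_tool", "arguments": {
  "series": [0,0,-0.004,0,0,0,-0.02,0,0,0,-0.05,0,0,0,-0.085,0,0,0,-0.12,0,0,0,-0.16,0,0,0,-0.2,0,0,0,-0.23,0,0,0,-0.23,0,0,0,-0.23,0]
}}

```text
clock: 18.35
eef_pos: [0.5, -0.0815, 0.2352]
ee_rot: [[0.965, -0.263, 0.004], [-0.263, -0.965, 0.0], [0.004, -0.001, -1.0]]
contact_force: [-1.3, 0.1, -0.4]
gripper_width: 0.0
finger_force: 0.0
```

Emit:
{"name": "drive_tool", "arguments": {
  "series": [0.06,0,0,0,0.06,0,0,0,0.06,0,0,0,0.06,0,0,0]
}}

```text
clock: 18.68
eef_pos: [0.5562, -0.0972, 0.2312]
ee_rot: [[0.965, -0.263, -0.004], [-0.263, -0.965, 0.0], [-0.004, 0.001, -1.0]]
contact_force: [-0.3, -0.1, -0.5]
gripper_width: 0.003
finger_force: 0.0
```

```bash
cat >> m.py <<'E'
w=eyes.capture('wrist');np.savez('w8.npz',**wristcam(s,w));sd=eyes.capture("side")["img"]
o=np.zeros((540,800,3),np.uint8);o[:300,:400]=cv2.resize(w["img"],(400,300));o[:300,400:]=cv2.resize(c["img"][185:305,220:380],(400,300));o[300:,:320]=cv2.resize(sd[210:330,230:390],(320,240))
o[300:,320:]=cv2.resize(c["img"],(480,240))
cv2.imwrite("pics/end.png",o[:,:,::-1])
E
python3 m.py
```

```text
clk 18.68 pos [ 0.5562 -0.0972  0.2312] psi -0.266 q [-0.08  0.37  0.23  1.96 -0.11  0.83 -1.63] F [-0.3 -0.1 -0.5] M [ 0.04 -0.   -0.03] w 0.003
move [ 0.0381 -0.0009  0.2205] turn 0.001
block shift px [ 11 -19] 0.8398399353027344
mm [-68.1  16.7   0. ] 0.07014770243083396
```

View pics/end.png

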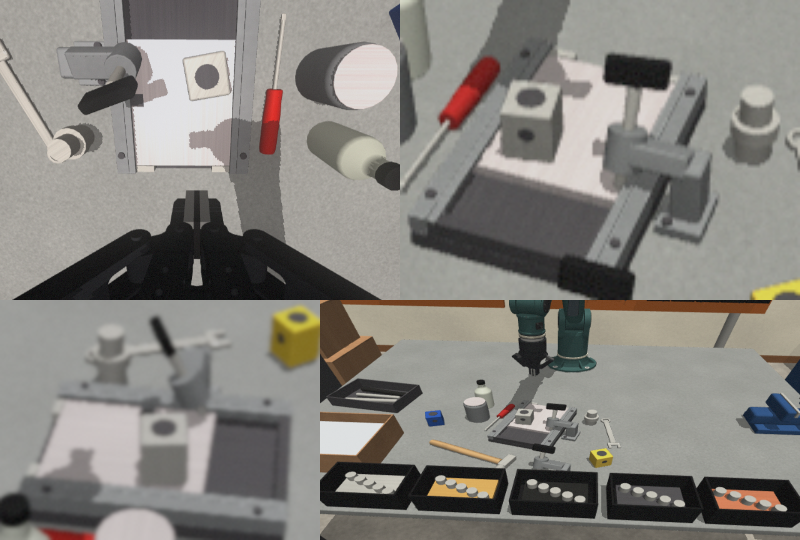

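Run:
```python
from h import *
ex=np.array([.9644,-.2643]);ey=np.array([.2643,.9644]);c=np.array([.6264,-.0949])
for n in("w8.npz",):
  W=load(n);g=W["img"].astype(int).sum(2)
  for y in (-50,-5,15,25,40):   # brightness profile along bed x at z=.032
    xs=np.arange(-150,125,1);v=[]
    for x in xs:
      X=np.r_[c+ex*x/1000+ey*y/1000,.032];p=W["R"]@X+W["t"];u=p[:2]/p[2]*[W["fx"],W["fy"]]+[W["cx"],W["cy"]]
      v.append(g[int(round(u[1])),int(round(u[0]))] if 0<=u[0]<639.4 and 0<=u[1]<479.4 else 0)
    d=np.diff(np.convolve(v,np.ones(3)/3,"same"));i=np.argsort(-abs(d))[:6];print(y,[(int(xs[k]),int(d[k])) for k in sorted(i)])
  print("block hole top bed mm",(plane(W,(207*1.6,77*1.6),.092)[:2]-c)@np.c_[ex,ey]*1000,"spot 5,-30")
```

```text
-50 [(-150, 170), (-1, -92), (9, 102), (50, -126), (51, -125), (52, -109)]
-5 [(-150, 168), (-130, 123), (-129, 95), (50, -123), (51, -127), (52, -125)]
15 [(-150, 171), (-130, 121), (-129, 95), (50, -123), (51, -123), (52, -126)]
25 [(-150, 162), (-130, 124), (-129, 96), (50, -127), (51, -126), (52, -93)]
40 [(-150, 169), (-130, 125), (-129, 98), (50, -109), (51, -129), (52, -108)]
block hole top bed mm [  5.13182669 -32.26243543] spot 5,-30
```

```bash
python3 -c "
from cell import ticket;print(ticket.hand_in())"
```

```text
the job is handed in; nothing more can be done
None
```

The job is handed in: the screw has a left-hand thread and was unscrewed clockwise about 2.8 rad, the pallet is home against the front stops to within about 1 mm as measured, the block is still standing about 2 mm from its spot, and the arm is clear of everything.

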